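# Index a parts carousel and lock it with its pin

## Task

Push the carousel's post to turn the tray clockwise (seen from above) until the red mark comes round to the yellow pointer, then take the red-knobbed pin from the blue stand and put it in the bracket's hole so that it rests on the notched ring. The ring has slipped a few degrees on the tray, so ease the tray on clockwise by its post, feeling gently, until the pin drops fully home in the red mark's notch and stops the tray; do not force the tray or the pin, and leave the other things on the bench alone.

Things in the scene. Friction and masses are not known exactly. Their poses are not given: they have to be found in the camera images.
- carousel: fixed foot of the parts carousel: grey disc 212 mm across, 10 mm high. Origin on the turning axis at bench height, z up, x axis from the turning axis to the aluminium pin bracket. The bracket is a column outside the ring with an arm over the rim, 36 mm wide, 76 to 130 mm from the axis, underside 34 mm and top 54 mm above the bench
- pin_hole (a point): centre of the upper mouth of the upright 14 mm round hole through the bracket arm, 88 mm from the turning axis, 54 mm above the bench, directly over the notches' circle
- pointer (a point): point below the yellow pointer on the bracket's inner end, 70 mm from the turning axis along the carousel's x axis
- tray: the turning part: white disc 148 mm across, top 30 mm above the bench, carrying three fixed jars (red, light blue, navy; tops under 76 mm above the bench), empty rubber pads and a push post. Origin on the turning axis at bench height, z up, x axis through the red jar and red mark. Turns freely about z, light friction (about 2 N at the post), stays where left
- ring_centre (a point): on the turning axis at the height of the top (22 mm above the bench) of the steel index ring, 200 mm across, that lies under the tray and turns with it. Six open notches, 14.5 mm wide, 20 mm deep, cut its rim 60 degrees apart, one for the red mark. The ring has slipped on the tray: each notch lies 2 to 9 degrees counter-clockwise (from above) of its place, amount not known
- red_mark (a point): the short red bar on the tray's rim beside the red jar, 70 mm from the turning axis. At the start it lies 40 to 86 degrees counter-clockwise (seen from above) of the pointer
- post_top (a point): top of the push post: upright steel post 12 mm across with a black tip, 60 mm from the turning axis opposite the red mark, from 30 to 85 mm above the bench. The space within 35 mm to either side of it is free
- pin_head (a point): centre of the pin's red knob, 63 mm above the pin's foot
- lock_pin: the loose locking pin, 80 to 112 g: brass shaft 12 mm across and 50 mm long with a tapered foot (8 mm across), below a round red knob 20 mm across and 26 mm high; 76 mm in all. Origin at the centre of the foot's end, z up along the pin. Starts upright in the stand. Its foot is 22 mm above the bench when resting on the ring, 10 mm when down in a notch
- pin_stand: fixed blue block 46 x 46 x 30 mm; origin at the centre of its underside. The pin stands in its 15 mm hole, 20 mm deep, the pin's foot 10 mm above the bench
- multimeter: orange and grey multimeter, 155 x 78 x 46 mm, bystander; origin at the centre of its underside
- tumbler: clear glass tumbler, 69 mm across, 129 mm high, bystander; origin at the centre of its underside
- tape_black: roll of black tape, 62 mm across, 19 mm high, bystander; origin at the centre of its underside
- pliers_flat: flat pliers with orange and black grips, 50 x 141 x 11 mm, bystander; origin at the centre of its underside
- solder_reel: reel of solder with blue flanges, 54 mm across, 32 mm high, bystander; origin at the centre of its underside

How it is judged:
By the outcome, as a careful person would: the job done as asked, in the order asked, and still so for the second after the job is handed in, with the robot touching nothing.
It also fails if it takes over 64 s, if anything falls off the work surface, if the arm or the gripper's body presses on something with over 40 N, if the wrist force passes 120 N, or if a joint passes its speed limit or range.

## Robot

A 6-joint arm with a two-finger parallel gripper is mounted at the origin on a cart in front of the work surface, level with it; the furniture and walls round the work are solid. World frame = base frame: x ahead of the robot, y to its left, z up, the work surface at z = 0. Lengths are in m, angles in degrees, forces in N, time in s.
With the tool pointing down it reaches from about 0.3 to 0.75 m from the base axis. Payload 8.5 kg.
Tool frame: the origin (TCP) lies on the centre line of the jaws, within the pads' length; the fingertips stand 25 mm ahead of it and the grasp point (between the pads) lies 6 mm ahead of it; z points along the fingers, y is the line along which they close (so a half turn about z gives the same grasp; the last joint's range is limited). The gripper opens to 85 mm and grips with 20 to 120 N. Pads are 22 mm wide; open, the fingers measure 114 mm over their backs; the gripper's body (76 mm by 85 mm) begins 54 mm behind the grasp point. The pads swing forward as they close: fully open they stand 13 mm farther back than shut.
Start: joints at [51.778, 21.807, 74.336, -0, 83.858, -12.336], TCP at [0.24, 0.495, 0.256] pointing down, gripper open.
Joint ranges: [-178.18, 178.18], [-50.72, 133.34], [12.68, 142.11], [-81.47, 261.47], [9.98, 163.14], [-165.26, 165.26]. Speed limits (degrees/s): [136.94, 136.94, 180, 180, 180, 180].

## Interface

Orientations are given as a 3x3 rotation matrix whose columns are the frame's x, y, z axes.
In Python, from rig import telemetry, optics, env gives the robot as it stands.
- The arm moves only by the tool send_rows, never from a script. Its argument "deltas" is a list that holds one entry, the list of rows, each a list of 7 numbers: the shift along the tool's x, y, z in m, then the turn, a rotation vector about the tool's x, y, z in rad, then the opening, from -1 (shut) to 1 (fully open), so that 0 is half open. In form: [[[x, y, z, ax, ay, az, grip], ...]]. A call has 1 to 12 rows; each row shifts and turns the commanded pose from where the row before left it, along the tool's axes as they then stand; what a row does not reach is not made up. A row lasts 1/8 s, in which the tool goes at most 62.5 mm and 10.7 degrees, less where a joint would pass 70% of its speed; a pose out of reach is approached as far as the arm can. A call is refused whole if a number of a shift passes 0.0625 or a number of a turn 0.188, either way. A call with a gripper value outside its range is refused whole. The fingers move at their own pace and stop on an object; "squeeze" is the grip in N (left out, the last holds). Time passes only in rows, so rows that do not move let the fingers close. It gives the time, the measured TCP pose, the force, the opening and the grip force at its end, in the units of the state.
- telemetry.observe(): the state, without advancing time (a new reading comes with each control period).
- optics.get_image(name): name is "side" or "top"; returns a dict with "image" (480x640x3 uint8, red, green, blue), "range_z" (480x640 float32, m along the optical axis (not along the pixel's ray), 0 where there is no reading), "K" (3x3 intrinsics, pixels), "k1" (the pictures are not rectified: a ray, as slopes to the right and down, at radius r is drawn at 1 + k1 r^2 times it, then the intrinsics apply), "rvec" (rotation vector, rad) and "tvec" (3), from world to camera coordinates, as OpenCV has them. Camera axes: x right, y down, z forward; pixel columns grow to the right and rows downward; lengths in m; the calibration is good to about 2 mm. A picture is of the moment at which its call begins.
- env.close_job(): hands the job in; it is judged then, once.
The state is a dict: "time_s": time; "q": joint angles; "qvel": joint speeds; "joint_efforts": joint torques, N m; "position": TCP position; "tool_rot": TCP orientation; "ft_force": force on the tool from outside, world axes, zero at the start; "wrist_torque": the same for the moment, N m; "grip_width": finger opening in m; "gripper_force": force on a finger pad.
Only numpy, scipy, OpenCV 4.12 (cv2) and the standard library are available. Lean on these libraries where they do the work, as an engineer would, in place of code of your own. Each camera call takes 0.05 s, during which the arm holds its last target. There are 200 camera calls.

## Working session

There is one attempt and no reset: what is moved stays moved. The work goes in short steps, Python scripts to look and compute and a tool call to move; the robot and the scene stay as the last step left them, time stands still between calls to the robot, and variables do not carry over. Pictures are saved under pics/ and viewed, at most 10 in all, crops included, and the job is handed in when it is done.

Besides the shell and the picture viewer there is one more tool, called after ">>>" as name([rows], argument=value, ...), one row to a line, values as JSON. send_rows: Moves the arm, as the interface text tells. Its arguments: {"type":"object","properties":{"deltas":{"type":"array"},"squeeze":{"type":"number"}},"required":["deltas"]}

```bash
mkdir -p pics; ls; cat > h.py <<'E'
import numpy as np, cv2
from rig import telemetry, optics, env
def cam(n):
    d=optics.get_image(n); d['R']=cv2.Rodrigues(np.array(d['rvec'],float))[0]; d['t']=np.array(d['tvec'],float).ravel(); return d
def save(d,f,box=None,s=1):
    im=d['image'][...,::-1]
    if box: im=im[box[1]:box[3],box[0]:box[2]]
    cv2.imwrite('pics/'+f,cv2.resize(im,None,fx=s,fy=s,interpolation=cv2.INTER_CUBIC))
def ray(d,u,v):
    K=np.array(d['K']); a=np.array([(u-K[0,2])/K[0,0],(v-K[1,2])/K[1,1]]); s=a.copy()
    for _ in range(20): s=a/(1+d['k1']*(s@s))
    return np.array([s[0],s[1],1.])
def atz(d,u,v,z):
    r=d['R'].T@ray(d,u,v); c=-d['R'].T@d['t']; return c+r*(z-c[2])/r[2]
def dep(d,u,v):
    Z=d['range_z'][int(v),int(u)]; return d['R'].T@(ray(d,u,v)*Z-d['t'])
def proj(d,P):
    p=d['R']@np.array(P,float)+d['t']; s=p[:2]/p[2]; s=s*(1+d['k1']*(s@s)); K=np.array(d['K']); return K[0,0]*s[0]+K[0,2],K[1,1]*s[1]+K[1,2]
def cloud(d):
    K=np.array(d['K']); v,u=np.mgrid[0:480,0:640]; a=np.stack([(u-K[0,2])/K[0,0],(v-K[1,2])/K[1,1]],-1); s=a.copy()
    for _ in range(20): s=a/(1+d['k1']*(s**2).sum(-1,keepdims=True))
    Z=d['range_z'][...,None]; P=np.concatenate([s*Z,Z],-1); return (P-d['t'])@d['R']
E
python3 - <<'E'
from h import *
for n in('top','side'):
    d=cam(n); save(d,n+'0.png'); print(n,-d['R'].T@d['t'],d['K'],d['k1'])
s=telemetry.observe();print(s)
E
```

```text
pics
top [ 0.28602128 -0.06156108  1.31891957] [[481.64141874   0.         320.8996396 ]
 [  0.         481.64141874 241.20917449]
 [  0.           0.           1.        ]] 0.045461846943853954
side [-0.13185172 -1.37323409  0.8050483 ] [[618.36419056   0.         325.29036247]
 [  0.         618.36419056 229.77879801]
 [  0.           0.           1.        ]] -0.08105258104818493
{'time_s': 0.1, 'q': array([ 5.17765596e+01,  2.18387083e+01,  7.43775744e+01, -2.63860992e-04,
        8.38567688e+01, -1.23359776e+01]), 'qvel': array([-0.03291947, -0.14233941, -0.07373252, -0.03859214, -0.14250529,
        0.00824589]), 'joint_efforts': array([ 5.39107117e-03, -4.49213898e+01, -2.31659389e+01, -6.60910678e-05,
        3.58249330e-03, -6.12943109e-05]), 'position': array([0.2400038 , 0.49463726, 0.25577539]), 'tool_rot': array([[-8.99653448e-01,  4.36604005e-01, -7.85277604e-04],
       [ 4.36604629e-01,  8.99652927e-01, -1.00447052e-03],
       [ 2.67921445e-04, -1.24653120e-03, -9.99999187e-01]]), 'ft_force': array([ 0.43337573, -0.50059765,  0.21024459]), 'wrist_torque': array([ 0.02874014,  0.0077104 , -0.01544216]), 'gripper_force': 0.0, 'grip_width': 0.08518522842257777}
```

View pics/top0.png

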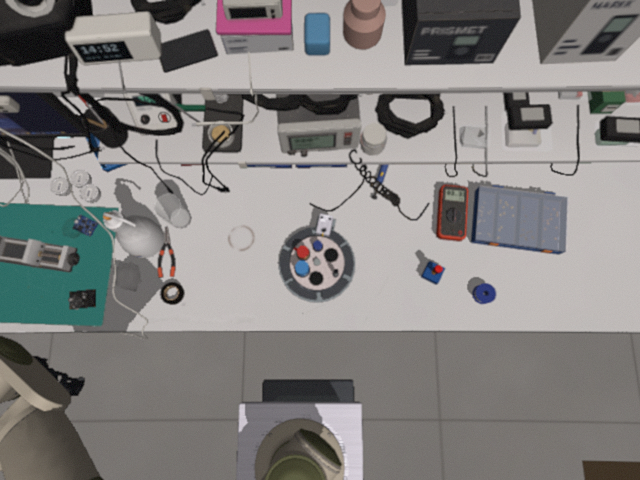

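View pics/side0.png

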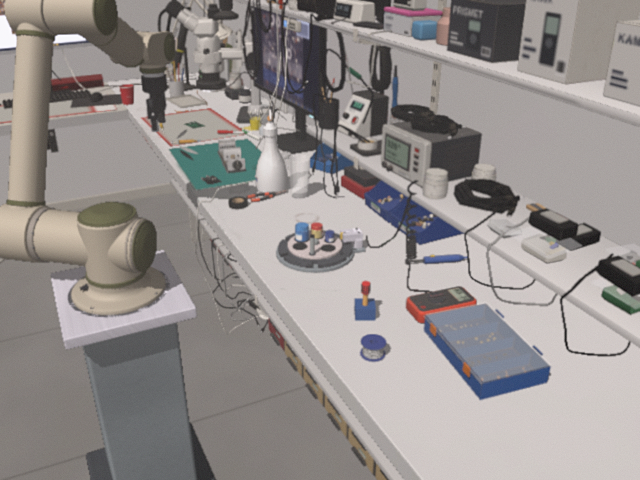

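The top view shows the carousel at about (316,263), with the bracket at (324,224). The pin and stand are at (434,270), the reel at (484,293) and the multimeter at (452,212). The side view shows the pin upright in its stand at (366,295). I'll zoom in on the carousel and measure.

```bash
python3 - <<'E'
from h import *
d=cam('top'); save(d,'t1.png',(270,205,365,310),7.5/1.4)
e=cam('side'); save(e,'s1.png',(265,200,395,330),5)
im=d['image'].astype(int); P=cloud(d)
print('dep bench',dep(d,230,290),'hub',dep(d,316,263),'knob',dep(d,437,268))
hsv=cv2.cvtColor(d['image'],cv2.COLOR_RGB2HSV).astype(int)
red=((hsv[...,0]<8)|(hsv[...,0]>172))&(hsv[...,1]>150)&(hsv[...,2]>90)
n,l,st,c=cv2.connectedComponentsWithStats(red[200:320,260:460].astype(np.uint8))
for i in range(1,n): print(st[i],c[i]+[260,200])
# foot disc fit: points at height ~10mm & ring 22mm
c0=atz(d,316,263,0.02)
near=np.hypot(P[...,0]-c0[0],P[...,1]-c0[1])<0.16
for lo,hi in((.005,.016),(.017,.026),(.026,.034),(.045,.06),(.06,.08),(.08,.09)):
    m=near&(P[...,2]>lo)&(P[...,2]<hi); q=P[m]
    print(lo,m.sum(), q.mean(0).round(4) if m.sum() else '', cv2.minEnclosingCircle(q[:,:2].astype(np.float32)) if m.sum() else '')
E
```

```text
dep bench [4.42606890e-01 1.92846907e-01 5.81399808e-05] hub [ 0.51019899 -0.04313648  0.04220077] knob [ 0.49012757 -0.35680023  0.08327072]
[178   0  22  40 149] [443.90604027 226.75838926]
[199  32   1   1   1] [459. 232.]
[ 35  46  14  12 122] [302.         251.55737705]
[175  65   7   8  42] [437.97619048 268.66666667]
0.005 780 [ 0.5061 -0.0492  0.0094] ((0.5149097442626953, -0.04348580539226532), 0.15907858312129974)
0.017 1515 [ 0.5062 -0.0418  0.0218] ((0.5142383575439453, -0.044781725853681564), 0.10121190547943115)
0.026 1589 [ 0.5115 -0.0499  0.03  ] ((0.5132267475128174, -0.042314689606428146), 0.09870964288711548)
0.045 360 [ 0.5908 -0.0554  0.0539] ((0.5548131465911865, -0.045870114117860794), 0.09249809384346008)
0.06 301 [ 0.5135 -0.0098  0.0689] ((0.5523544549942017, -0.04655814915895462), 0.09039227664470673)
0.08 16 [ 0.4821 -0.0941  0.0855] ((0.4814203381538391, -0.09424686431884766), 0.0055306595750153065)
```

View pics/t1.png

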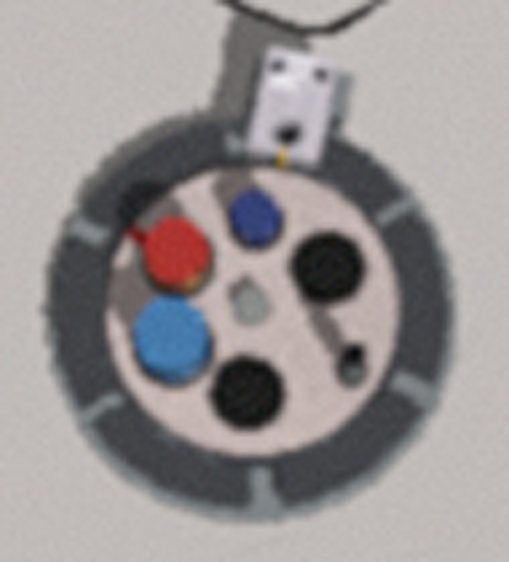

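View pics/s1.png

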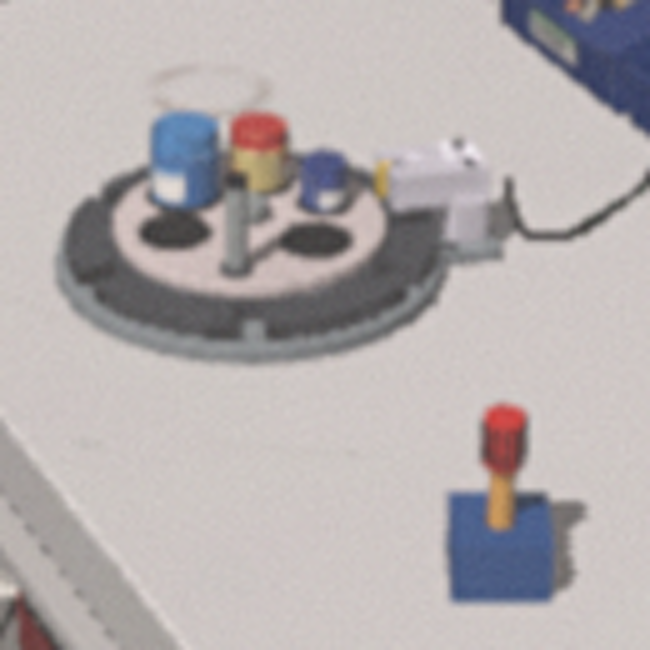

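The zoomed crop (scale 5.36) shows the hole near crop (289,133), the pointer at (283,160), the red mark at (137,235) and the post top at (352,355). The side crop shows the pin upright. Next I'll fit precise values.

```bash
cat > m.py <<'E'
from h import *
from scipy.optimize import least_squares
def circ(q):
    f=lambda p:np.hypot(q[:,0]-p[0],q[:,1]-p[1])-p[2]
    r=least_squares(f,[*q.mean(0)[:2],.1],loss='soft_l1',f_scale=.001); return r.x
E
python3 - <<'E'
from m import *
d=cam('top'); hsv=cv2.cvtColor(d['image'],cv2.COLOR_RGB2HSV).astype(int); g=cv2.GaussianBlur(d['image'],(0,0),.7).mean(2)
# radial edge search at z=.022 outer ring dark->foot grey and tray edge (z .03)
c0=np.array([.508,-.045])
for z,R,sg in((.030,.074,-1),(.022,.100,1)):
    pts=[]
    for a in np.radians(np.arange(0,360,3)):
        rs=np.arange(R-.012,R+.012,.0005)
        uv=np.array([proj(d,[c0[0]+r*np.cos(a),c0[1]+r*np.sin(a),z]) for r in rs],np.float32)
        v=cv2.remap(g.astype(np.float32),uv[:,:1],uv[:,1:],cv2.INTER_LINEAR).ravel()
        dv=np.gradient(cv2.GaussianBlur(v[:,None],(1,7),0,sigmaY=2).ravel())*sg
        k=dv[3:-3].argmax()+3
        if dv[k]>1.5: pts.append([c0[0]+rs[k]*np.cos(a),c0[1]+rs[k]*np.sin(a)])
    pts=np.array(pts); print(z,len(pts),circ(pts))
px=lambda x,y:(270+x/5.357-.4,205+y/5.357-.4)
C=c0
P=cloud(d)
def show(n,p): 
    v=p[:2]-C; print(n,p.round(4),'r',np.hypot(*v).round(4),'ang',np.degrees(np.arctan2(v[1],v[0])).round(1))
show('hole',atz(d,*px(289,133),.054));show('ptr',atz(d,*px(283,160),.05));show('mark',atz(d,*px(137,235),.03));show('post',atz(d,*px(352,355),.085))
m=(P[...,2]>.08)&(P[...,2]<.09)&(np.hypot(P[...,0]-C[0],P[...,1]-C[1])<.09);show('post_depth',P[m].mean(0))
m=(P[...,2]>.048)&(P[...,2]<.058)&(P[...,0]>.555)&(np.hypot(P[...,0]-.595,P[...,1]+.06)<.05); q=P[m][:,:2]; r=cv2.minAreaRect((q*1000).astype(np.float32)); print('bracket',r)
for z in(.022,):
  for x,y in((90,232),(397,207),(412,388),(265,487),(100,405),(238,140)): show('notch',atz(d,*px(x,y),z))
m=(P[...,2]>.065)&(P[...,2]<.1)&(np.hypot(P[...,0]-.49,P[...,1]+.357)<.04);print('knob',m.sum(),P[m].mean(0),P[m].max(0),P[m].min(0))
m=(P[...,2]>.025)&(P[...,2]<.035)&(np.hypot(P[...,0]-.49,P[...,1]+.357)<.05);print('stand',cv2.minAreaRect((P[m][:,:2]*1000).astype(np.float32)))
red=((hsv[...,0]<8)|(hsv[...,0]>172))&(hsv[...,1]>150)&(hsv[...,2]>90); vv,uu=np.nonzero(red[262:276,430:446]); print('knobpix',uu.mean()+430,vv.mean()+262,atz(d,uu.mean()+430,vv.mean()+262,.086))
e=cam('side'); h=cv2.cvtColor(e['image'],cv2.COLOR_RGB2HSV).astype(int); red=((h[...,0]<8)|(h[...,0]>172))&(h[...,1]>130); vv,uu=np.nonzero(red[275:300,355:380]); print('side knob',uu.mean()+355,vv.mean()+275, proj(e,[*atz(d,437.98,268.67,.086)[:2],.073]))
E
```

```text
0.03 120 [ 0.51434212 -0.04456394  0.07390939]
0.022 120 [ 0.51403828 -0.04312854  0.10301489]
hole [ 0.6002 -0.0634  0.054 ] r 0.0941 ang -11.3
ptr [ 0.5872 -0.0604  0.05  ] r 0.0807 ang -11.0
mark [0.5526 0.0141 0.03  ] r 0.074 ang 53.0
post [ 0.4821 -0.0938  0.085 ] r 0.0553 ang -118.0
post_depth [ 0.4822 -0.0885  0.0854] r 0.0506 ang -120.6
bracket ((597.91259765625, -60.57091522216797), (36.56708526611328, 90.56224060058594), 76.61486053466797)
notch [0.5558 0.0387 0.022 ] r 0.0964 ang 60.3
notch [ 0.569 -0.119  0.022] r 0.0959 ang -50.5
notch [ 0.4752 -0.1257  0.022 ] r 0.0871 ang -112.1
notch [ 0.4251 -0.0514  0.022 ] r 0.0832 ang -175.6
notch [0.4665 0.0321 0.022 ] r 0.0876 ang 118.3
notch [ 0.6045 -0.0371  0.022 ] r 0.0968 ang 4.7
knob 64 [ 0.48739222 -0.35906065  0.08321985] [ 0.49768498 -0.35016266  0.09223915] [ 0.47856783 -0.36858233  0.06569145]
stand ((488.4573059082031, -360.4026184082031), (45.897308349609375, 45.82867431640625), 63.68421173095703)
knobpix 437.9761904761905 268.6666666666667 [ 0.48794063 -0.35856015  0.086     ]
side knob 365.3265306122449 285.8979591836735 (np.float64(365.56523746368924), np.float64(287.54602591867086))
```

```bash
cat > plan.py <<'E'
import numpy as np
def rows(p0,p1,n,g):
    "p=(x,y,z,psi deg of tool y); straight interpolation"
    p0=np.array(p0,float);p1=np.array(p1,float);o=[]
    for i in range(n):
        a=np.radians(p0[3]+(p1[3]-p0[3])*i/n); d=(p1-p0)/n
        X=np.array([-np.sin(a),np.cos(a)]);Y=np.array([np.cos(a),np.sin(a)])
        o.append([round(X@d[:2],4),round(Y@d[:2],4),round(-d[2],4),0,0,round(-np.radians(d[3]),4),g])
    return o
E
python3 - <<'E'
from plan import *
r=rows((.24,.495,.256,64.1),(.505,-.110,.256,146.8),12,-1)
print(str(r).replace(' ',''))
E
```

```text
[[np.float64(-0.0419),np.float64(-0.0357),np.float64(-0.0),0,0,np.float64(-0.1203),-1],[np.float64(-0.0373),np.float64(-0.0405),np.float64(-0.0),0,0,np.float64(-0.1203),-1],[np.float64(-0.0322),np.float64(-0.0447),np.float64(-0.0),0,0,np.float64(-0.1203),-1],[np.float64(-0.0266),np.float64(-0.0482),np.float64(-0.0),0,0,np.float64(-0.1203),-1],[np.float64(-0.0206),np.float64(-0.051),np.float64(-0.0),0,0,np.float64(-0.1203),-1],[np.float64(-0.0143),np.float64(-0.0531),np.float64(-0.0),0,0,np.float64(-0.1203),-1],[np.float64(-0.0079),np.float64(-0.0545),np.float64(-0.0),0,0,np.float64(-0.1203),-1],[np.float64(-0.0013),np.float64(-0.055),np.float64(-0.0),0,0,np.float64(-0.1203),-1],[np.float64(0.0054),np.float64(-0.0548),np.float64(-0.0),0,0,np.float64(-0.1203),-1],[np.float64(0.0119),np.float64(-0.0537),np.float64(-0.0),0,0,np.float64(-0.1203),-1],[np.float64(0.0182),np.float64(-0.0519),np.float64(-0.0),0,0,np.float64(-0.1203),-1],[np.float64(0.0243),np.float64(-0.0494),np.float64(-0.0),0,0,np.float64(-0.1203),-1]]
```

>>> send_rows([
  [[-0.042,-0.036,0,0,0,-0.12,-1],[-0.037,-0.04,0,0,0,-0.12,-1],[-0.032,-0.045,0,0,0,-0.12,-1],[-0.027,-0.048,0,0,0,-0.12,-1],[-0.021,-0.051,0,0,0,-0.12,-1],[-0.014,-0.053,0,0,0,-0.12,-1],[-0.008,-0.0545,0,0,0,-0.12,-1],[-0.001,-0.055,0,0,0,-0.12,-1],[0.005,-0.055,0,0,0,-0.12,-1],[0.012,-0.054,0,0,0,-0.12,-1],[0.018,-0.052,0,0,0,-0.12,-1],[0.024,-0.049,0,0,0,-0.12,-1]],
])

```text
time_s: 1.8
position: [0.5161, -0.0842, 0.2554]
tool_rot: [[-0.588, -0.808, -0.009], [-0.808, 0.588, -0.026], [0.026, -0.008, -1.0]]
ft_force: [-0.2, -0.2, 1.4]
grip_width: 0.0002
gripper_force: 0.0
```

>>> send_rows([
  [[0,0,0,0,0,0,-1],[0,0,0,0,0,0,-1]],
])

```text
time_s: 2.05
position: [0.5152, -0.0808, 0.2551]
tool_rot: [[-0.585, -0.811, -0.009], [-0.81, 0.585, -0.024], [0.025, -0.006, -1.0]]
ft_force: [0.1, 0.8, -1.0]
grip_width: 0.0
gripper_force: 0.0
```

```bash
cat > plan.py <<'E'
import numpy as np
from scipy.spatial.transform import Rotation as Ro
from rig import telemetry
C=np.array([.5143,-.0445])
def RT(psi):
    a=np.radians(psi); return Ro.from_matrix(np.array([[-np.sin(a),np.cos(a),0],[np.cos(a),np.sin(a),0],[0,0,-1]]).T.reshape(3,3).T if False else np.column_stack([[-np.sin(a),np.cos(a),0],[np.cos(a),np.sin(a),0],[0,0,-1]]))
def go(wps,g,start=None):
    "wps: list of (x,y,z,psi,n); prints rows from the measured (or given) pose"
    s=telemetry.observe(); p=np.array(s['position']); R=Ro.from_matrix(s['tool_rot'])
    if start: p=np.array(start[:3]);R=RT(start[3])
    for w in wps:
        q=np.array(w[:3]);n=w[4]; rv=(R.inv()*RT(w[3])).as_rotvec()/n; dp=(q-p)/n
        for i in range(n):
            t=R.inv().apply(dp); print([float(x) for x in np.round([*t,*rv],4)]+[g],end=',\n'); R=R*Ro.from_rotvec(rv)
        p=q;R=RT(w[3]);print()
E
python3 - <<'E'
from plan import *
go([(.5053,-.1103,.25,146.8,2),(.5053,-.1103,.070,146.8,5)],-1)
E
```

```text
[0.0148, -0.0046, 0.0029, -0.0029, -0.0127, -0.0229, -1],
[0.0149, -0.0043, 0.0027, -0.0029, -0.0127, -0.0229, -1],

[0.0, 0.0, 0.036, 0.0, 0.0, 0.0, -1],
[0.0, 0.0, 0.036, 0.0, 0.0, 0.0, -1],
[0.0, 0.0, 0.036, 0.0, 0.0, 0.0, -1],
[0.0, 0.0, 0.036, 0.0, 0.0, 0.0, -1],
[0.0, 0.0, 0.036, 0.0, 0.0, 0.0, -1],
```

>>> send_rows([
  [[0.015,-0.0045,0.003,-0.003,-0.013,-0.023,-1],[0.015,-0.0045,0.003,-0.003,-0.013,-0.023,-1],[0,0,0.036,0,0,0,-1],[0,0,0.036,0,0,0,-1],[0,0,0.036,0,0,0,-1],[0,0,0.036,0,0,0,-1]],
])

```text
time_s: 2.8
position: [0.5151, -0.0849, 0.104]
tool_rot: [[-0.584, -0.811, -0.008], [-0.811, 0.584, -0.026], [0.026, -0.009, -1.0]]
ft_force: [-0.5, -0.2, -0.2]
grip_width: -0.0001
gripper_force: 0.0
```

>>> send_rows([
  [[0,0,0.018,0,0,0,-1],[0,0,0.018,0,0,0,-1],[0,0,0,0,0,0,-1]],
])

```text
time_s: 3.18
position: [0.5144, -0.0857, 0.0682]
tool_rot: [[-0.584, -0.811, -0.01], [-0.811, 0.584, -0.025], [0.026, -0.006, -1.0]]
ft_force: [-0.5, 1.4, -0.5]
grip_width: 0.0003
gripper_force: 0.0
```

```bash
python3 - <<'E'
from plan import *
s=telemetry.observe(); print(s['q'].round(1),s['position'])
def pose(th,psi,gap): # th mark angle deg
    a=np.radians(th+180); p=C+.06*np.array([np.cos(a),np.sin(a)]); b=np.radians(psi); return p-(.0205+gap)*np.array([np.cos(b),np.sin(b)])
q=pose(56.8,138,.008); print(q)
go([(*(q),.0685,138,3)],-1)
E
```

```text
[ -21.8   31.7   93.5   -1.9   54.8 -164.9] [ 0.51436236 -0.08568982  0.06820301]
[ 0.50262583 -0.11377608]
[0.0099, -0.0023, 0.0002, -0.0026, -0.0087, 0.0362, -1],
[0.0098, -0.0027, 0.0001, -0.0026, -0.0087, 0.0362, -1],
[0.0097, -0.003, -0.0, -0.0026, -0.0087, 0.0362, -1],
```

>>> send_rows([
  [[0.01,-0.002,0,-0.0026,-0.0087,0.036,-1],[0.01,-0.003,0,-0.0026,-0.0087,0.036,-1],[0.01,-0.003,0,-0.0026,-0.0087,0.036,-1],[0,0,0,0,0,0,-1]],
])

```text
time_s: 3.68
position: [0.5026, -0.1158, 0.0698]
tool_rot: [[-0.671, -0.742, 0.003], [-0.742, 0.671, -0.001], [-0.001, -0.003, -1.0]]
ft_force: [0.0, -0.3, -1.2]
grip_width: 0.0001
gripper_force: 0.0
```

```bash
cat >> plan.py <<'E'
def pose(th,psi,gap):
    "closed fingers pushing cw: th = tray (mark) angle deg"
    a=np.radians(th+180); p=C+.06*np.array([np.cos(a),np.sin(a)]); b=np.radians(psi); return p-(.0205+gap)*np.array([np.cos(b),np.sin(b)])
E
python3 - <<'E'
from plan import *
s=telemetry.observe(); print(s['q'].round(1),s['position'],s['tool_rot'].round(3))
w=[]
for k,th in enumerate(np.linspace(56.8,-8,14)):
    psi=138+(80-138)*k/13
    w.append((*pose(th,psi,.0),.0685,psi,1 if k else 2))
go(w,-1)
E
```

```text
[ -26.2   31.    94.7    0.    54.2 -164.1] [ 0.50263511 -0.1157902   0.0698056 ] [[-0.671 -0.742  0.003]
 [-0.742  0.671 -0.001]
 [-0.001 -0.003 -1.   ]]
[-0.0007, 0.0047, 0.0006, -0.0013, 0.0006, -0.001, -1],
[-0.0007, 0.0047, 0.0006, -0.0013, 0.0006, -0.001, -1],

[0.0022, 0.0052, 0.0, 0.0, 0.0, 0.0779, -1],

[0.0021, 0.0053, 0.0, 0.0, 0.0, 0.0779, -1],

[0.0021, 0.0053, 0.0, 0.0, 0.0, 0.0779, -1],

[0.002, 0.0053, 0.0, 0.0, 0.0, 0.0779, -1],

[0.002, 0.0053, 0.0, 0.0, 0.0, 0.0779, -1],

[0.0019, 0.0053, 0.0, 0.0, 0.0, 0.0779, -1],

[0.0019, 0.0053, 0.0, 0.0, 0.0, 0.0779, -1],

[0.0018, 0.0053, 0.0, 0.0, 0.0, 0.0779, -1],

[0.0018, 0.0053, 0.0, 0.0, 0.0, 0.0779, -1],

[0.0017, 0.0053, 0.0, 0.0, 0.0, 0.0779, -1],

[0.0017, 0.0053, 0.0, 0.0, 0.0, 0.0779, -1],

[0.0016, 0.0053, 0.0, 0.0, 0.0, 0.0779, -1],

[0.0016, 0.0053, 0.0, 0.0, 0.0, 0.0779, -1],
```

>>> send_rows([
  [[-0.0007,0.0047,0.0006,-0.001,0,-0.001,-1],[-0.0007,0.0047,0.0006,-0.001,0,-0.001,-1],[0.0022,0.0052,0,0,0,0.078,-1],[0.0021,0.0053,0,0,0,0.078,-1],[0.0021,0.0053,0,0,0,0.078,-1],[0.002,0.0053,0,0,0,0.078,-1],[0.002,0.0053,0,0,0,0.078,-1],[0.0019,0.0053,0,0,0,0.078,-1]],
])

```text
time_s: 4.68
position: [0.4681, -0.0895, 0.0688]
tool_rot: [[-0.932, -0.362, 0.001], [-0.362, 0.932, -0.0], [-0.001, -0.001, -1.0]]
ft_force: [-1.7, -4.5, 6.7]
grip_width: 0.0003
gripper_force: 3.4
```

>>> send_rows([
  [[0.0019,0.0053,0,0,0,0.078,-1],[0.0018,0.0053,0,0,0,0.078,-1],[0.0018,0.0053,0,0,0,0.078,-1],[0.0017,0.0053,0,0,0,0.078,-1],[0.0017,0.0053,0,0,0,0.078,-1],[0,0,0,0,0,0,-1]],
])

```text
time_s: 5.42
position: [0.4537, -0.065, 0.0687]
tool_rot: [[-1.0, 0.017, 0.001], [0.017, 1.0, 0.001], [-0.001, 0.001, -1.0]]
ft_force: [-1.9, 0.6, 4.8]
grip_width: -0.0001
gripper_force: 2.3
```

```bash
cat > mark.py <<'E'
from m import *
C=np.array([.5143,-.0445])
def tray(d):
    "mark angle from red bar (r 66..76, z .03) and post-top angle by depth"
    hsv=cv2.cvtColor(d['image'],cv2.COLOR_RGB2HSV).astype(int)
    red=((hsv[...,0]<10)|(hsv[...,0]>170))&(hsv[...,1]>110)
    vv,uu=np.nonzero(red); q=np.array([atz(d,u,v,.03)[:2]-C for u,v in zip(uu,vv)]); r=np.hypot(*q.T); k=(r>.064)&(r<.078)
    print('mark n',k.sum(),np.degrees(np.arctan2(*q[k].mean(0)[::-1])).round(1) if k.any() else '')
    vv,uu=np.nonzero(red); q=np.array([atz(d,u,v,.066)[:2]-C for u,v in zip(uu,vv)]); r=np.hypot(*q.T); k=(r>.02)&(r<.065)
    if k.any(): m=q[k].mean(0); print('jar n',k.sum(),np.hypot(*m),np.degrees(np.arctan2(m[1],m[0])).round(1))
E
python3 - <<'E'
from mark import *
d=cam('top'); save(d,'t2.png',(255,190,375,310),5); tray(d); s=telemetry.observe(); print(s['position'],s['ft_force'])
E
```

```text
mark n 14 -1.2
jar n 50 0.05130970251304563 -6.5
[ 0.45370884 -0.06508429  0.06866275] [-1.24425885  0.39245891  4.1752158 ]
```

View pics/t2.png

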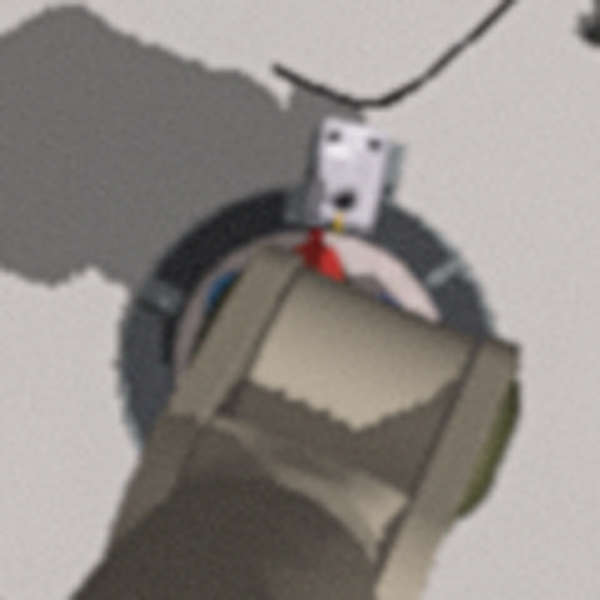

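```bash
cat >> plan.py <<'E'
def spin(deg,n,g,dz=0):
    "rotate measured pose about carousel axis by deg"
    s=telemetry.observe(); p=np.array(s['position']); R=s['tool_rot']; psi=np.degrees(np.arctan2(R[1,1],R[0,1])); w=[]
    for i in range(1,n+1):
        a=np.radians(deg*i/n); v=p[:2]-C; w.append((C[0]+v[0]*np.cos(a)-v[1]*np.sin(a),C[1]+v[0]*np.sin(a)+v[1]*np.cos(a),p[2]+dz,psi+deg*i/n,1))
    go(w,g)
E
python3 - <<'E'
from plan import *
spin(-10,3,-1,.006)
E
```

```text
[0.0012, 0.0035, -0.006, 0.0008, 0.0006, 0.0582, -1],

[0.0012, 0.0035, 0.0, 0.0, 0.0, 0.0582, -1],

[0.0012, 0.0035, 0.0, 0.0, 0.0, 0.0582, -1],
```

>>> send_rows([
  [[0,0,-0.006,0,0,0,-1],[0.0012,0.0035,0,0,0,0.058,-1],[0.0012,0.0035,0,0,0,0.058,-1],[0.0012,0.0035,0,0,0,0.058,-1],[0,0,0,0,0,0,-1]],
])

```text
time_s: 6.1
position: [0.4511, -0.0548, 0.0745]
tool_rot: [[-0.982, 0.19, 0.001], [0.19, 0.982, 0.001], [-0.001, 0.001, -1.0]]
ft_force: [-0.4, -0.3, -0.5]
grip_width: 0.0001
gripper_force: 0.0
```

```bash
python3 - <<'E'
from mark import *
d=cam('top'); save(d,'t3.png',(295,210,345,260),12); tray(d); s=telemetry.observe(); print(s['position'],s['ft_force'])
E
```

```text
mark n 16 -5.6
jar n 96 0.046479470663255924 -8.7
[ 0.45115641 -0.05488101  0.07445534] [ 0.60999844  0.11732885 -0.4533201 ]
```

View pics/t3.png

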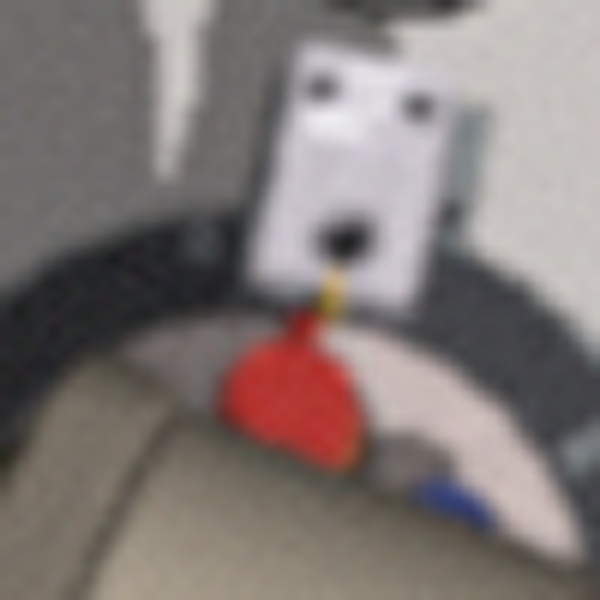

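```bash
python3 - <<'E'
from mark import *
d=cam('top')
for x,y,z in((305,325,.03),(335,290,.044),(346,240,.054)):
    p=atz(d,295+x/12-.46,210+y/12-.46,z)[:2]-C; print(np.hypot(*p),np.degrees(np.arctan2(p[1],p[0])))
from plan import *
spin(-3,3,-1,0)
E
```

```text
0.07211691407871405 -7.243195793251712
0.07808453019732063 -11.801862694739985
0.08759677151217071 -12.162143711555865
[0.0004, 0.001, 0.0, 0.0008, 0.0006, 0.0175, -1],

[0.0004, 0.001, 0.0, 0.0, 0.0, 0.0175, -1],

[0.0004, 0.001, 0.0, 0.0, 0.0, 0.0175, -1],
```

>>> send_rows([
  [[0.0005,0.0013,0,0,0,0.0218,-1],[0.0005,0.0013,0,0,0,0.0218,-1],[0.0005,0.0013,0,0,0,0.0218,-1],[0.0005,0.0013,0,0,0,0.0218,-1],[0,0,0,0,0,0,-1]],
])

```text
time_s: 6.82
position: [0.4504, -0.0495, 0.0743]
tool_rot: [[-0.961, 0.276, 0.001], [0.276, 0.961, 0.001], [-0.001, 0.001, -1.0]]
ft_force: [0.6, -0.3, 0.9]
grip_width: -0.0001
gripper_force: 0.4
```

```bash
python3 - <<'E'
from mark import *
d=cam('top'); save(d,'t4.png',(295,210,345,260),12); tray(d); s=telemetry.observe(); print(s['position'],s['ft_force'])
E
```

```text
mark n 16 -10.1
jar n 118 0.044904787279693714 -12.4
[ 0.45043514 -0.0495109   0.07434359] [ 0.01851568 -0.59734892 -0.06822349]
```

View pics/t4.png

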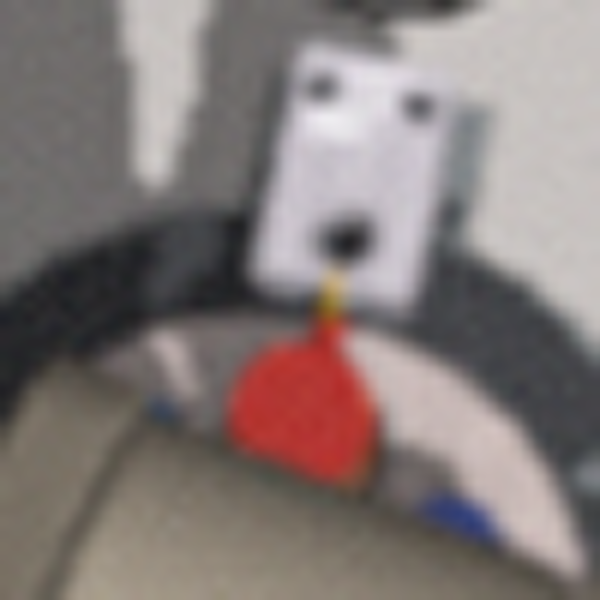

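The mark (crop 329,325) now sits right under the pointer (333,295), about 1° short. I'll back off and go for the pin.

```bash
python3 - <<'E'
from plan import *
print(telemetry.observe()['q'].round(1))
b=np.radians(74); p=telemetry.observe()['position'][:2]-.012*np.array([np.cos(b),np.sin(b)])
go([(*p,.0745,74,1),(*p,.19,74,3),(.488,-.359,.19,77.5,8),(.488,-.359,.083,77.5,5)],0)
E
```

```text
[-2.130e+01  2.610e+01  1.042e+02  1.000e-01  4.970e+01 -9.540e+01]
[0.0, -0.012, -0.0002, 0.0009, 0.0006, 0.0003, 0],

[0.0, 0.0, -0.0385, 0.0, 0.0, 0.0, 0],
[0.0, 0.0, -0.0385, 0.0, 0.0, 0.0, 0],
[0.0, 0.0, -0.0385, 0.0, 0.0, 0.0, 0],

[-0.0152, -0.0344, 0.0, 0.0, 0.0, -0.0076, 0],
[-0.0149, -0.0345, 0.0, 0.0, 0.0, -0.0076, 0],
[-0.0147, -0.0346, 0.0, 0.0, 0.0, -0.0076, 0],
[-0.0144, -0.0347, 0.0, 0.0, 0.0, -0.0076, 0],
[-0.0141, -0.0348, 0.0, 0.0, 0.0, -0.0076, 0],
[-0.0139, -0.0349, 0.0, 0.0, 0.0, -0.0076, 0],
[-0.0136, -0.0351, 0.0, 0.0, 0.0, -0.0076, 0],
[-0.0133, -0.0352, 0.0, 0.0, 0.0, -0.0076, 0],

[0.0, 0.0, 0.0214, 0.0, 0.0, 0.0, 0],
[0.0, 0.0, 0.0214, 0.0, 0.0, 0.0, 0],
[0.0, 0.0, 0.0214, 0.0, 0.0, 0.0, 0],
[0.0, 0.0, 0.0214, 0.0, 0.0, 0.0, 0],
[0.0, 0.0, 0.0214, 0.0, 0.0, 0.0, 0],
```

>>> send_rows([
  [[0,-0.012,0,0,0,0,-1],[0,0,-0.038,0,0,0,-1],[0,0,-0.038,0,0,0,-1],[0,0,-0.038,0,0,0,-1],[-0.015,-0.0345,0,0,0,-0.0076,0],[-0.015,-0.0345,0,0,0,-0.0076,0],[-0.0147,-0.0346,0,0,0,-0.0076,0],[-0.0144,-0.0347,0,0,0,-0.0076,0],[-0.0141,-0.0348,0,0,0,-0.0076,0],[-0.0139,-0.0349,0,0,0,-0.0076,0],[-0.0136,-0.0351,0,0,0,-0.0076,0],[-0.0133,-0.0352,0,0,0,-0.0076,0]],
])

```text
time_s: 8.38
position: [0.4873, -0.361, 0.1879]
tool_rot: [[-0.976, 0.217, 0.0], [0.217, 0.976, 0.001], [-0.0, 0.001, -1.0]]
ft_force: [0.4, -0.0, -0.4]
grip_width: 0.0427
gripper_force: 0.0
```

>>> send_rows([
  [[0,0,0.01,0,0,0,0],[0,0,0,0,0,0,0]],
])

```text
time_s: 8.62
position: [0.4871, -0.3587, 0.177]
tool_rot: [[-0.976, 0.217, -0.001], [0.217, 0.976, 0.003], [0.002, 0.003, -1.0]]
ft_force: [-0.1, -0.5, 0.4]
grip_width: 0.043
gripper_force: 0.0
```

```bash
python3 - <<'E'
from plan import *
from mark import *
d=cam('top'); tray(d); g=cv2.GaussianBlur(d['image'],(0,0),.7).mean(2); print(telemetry.observe()['q'].round(1))
save(d,'t5.png',(270,205,365,310),5.357)
go([(.488,-.359,.15,77.5,1),(.488,-.359,.083,77.5,4)],0)
E
```

```text
mark n 16 -10.1
jar n 125 0.04406786343785547 -12.4
[-4.760e+01  3.090e+01  7.230e+01  1.000e-01  7.690e+01 -1.251e+02]
[-0.0007, -0.0004, 0.0277, 0.0019, -0.0008, 0.0002, 0],

[0.0, 0.0, 0.0167, 0.0, 0.0, 0.0, 0],
[0.0, 0.0, 0.0168, 0.0, 0.0, 0.0, 0],
[0.0, 0.0, 0.0168, 0.0, 0.0, 0.0, 0],
[0.0, 0.0, 0.0168, 0.0, 0.0, 0.0, 0],
```

View pics/t5.png

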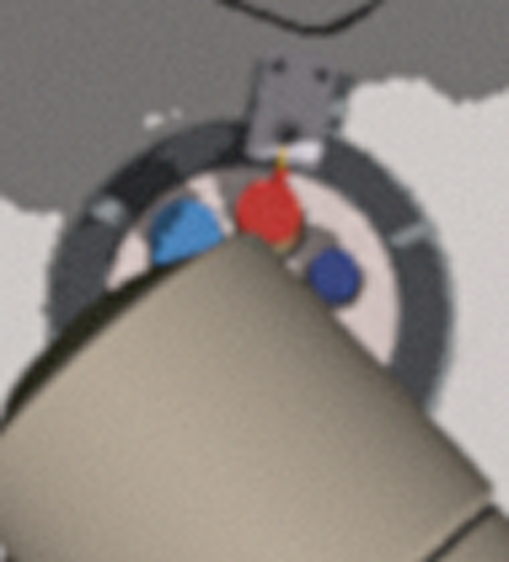

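The red mark is aligned: the jar sits at −12.4° and the pointer at −12.3°. Now I'll grasp the pin.

>>> send_rows([
  [[-0.0007,0,0.0277,0.002,-0.001,0,0],[0,0,0.0167,0,0,0,0],[0,0,0.0167,0,0,0,0],[0,0,0.0167,0,0,0,0],[0,0,0.0167,0,0,0,0],[0,0,0,0,0,0,0]],
])

```text
time_s: 9.43
position: [0.4883, -0.3589, 0.0825]
tool_rot: [[-0.976, 0.216, -0.0], [0.216, 0.976, 0.0], [0.0, 0.0, -1.0]]
ft_force: [-0.8, -0.0, 0.9]
grip_width: 0.043
gripper_force: 0.0
```

>>> send_rows([
  [[0,0,0,0,0,0,-1],[0,0,0,0,0,0,-1],[0,0,0,0,0,0,-1],[0,0,0,0,0,0,-1]],
], squeeze=40)

```text
time_s: 9.93
position: [0.489, -0.3597, 0.0844]
tool_rot: [[-0.976, 0.217, 0.002], [0.217, 0.976, -0.002], [-0.003, -0.002, -1.0]]
ft_force: [0.8, 1.7, 4.7]
grip_width: 0.0188
gripper_force: 39.5
```

```bash
python3 - <<'E'
from plan import *
go([(.488,-.3595,.168,77.5,4),(.6002,-.0635,.168,77.5,8)],-1)
E
```

```text
[0.0002, -0.0001, -0.0209, -0.0005, 0.0007, -0.0, -1],
[0.0002, -0.0, -0.0209, -0.0005, 0.0007, -0.0, -1],
[0.0002, -0.0, -0.0209, -0.0005, 0.0007, -0.0, -1],
[0.0002, -0.0, -0.0209, -0.0005, 0.0007, -0.0, -1],

[-0.0057, 0.0392, 0.0, 0.0, 0.0, 0.0, -1],
[-0.0057, 0.0392, 0.0, 0.0, 0.0, 0.0, -1],
[-0.0057, 0.0392, 0.0, 0.0, 0.0, 0.0, -1],
[-0.0057, 0.0392, 0.0, 0.0, 0.0, 0.0, -1],
[-0.0057, 0.0392, 0.0, 0.0, 0.0, 0.0, -1],
[-0.0057, 0.0392, 0.0, 0.0, 0.0, 0.0, -1],
[-0.0057, 0.0392, 0.0, 0.0, 0.0, 0.0, -1],
[-0.0057, 0.0392, 0.0, 0.0, 0.0, 0.0, -1],
```

>>> send_rows([
  [[0,0,-0.021,0,0,0,-1],[0,0,-0.021,0,0,0,-1],[0,0,-0.021,0,0,0,-1],[0,0,-0.021,0,0,0,-1],[-0.003,0.02,0,0,0,0,-1],[-0.0057,0.039,0,0,0,0,-1],[-0.0057,0.039,0,0,0,0,-1],[-0.0057,0.039,0,0,0,0,-1],[-0.0057,0.039,0,0,0,0,-1],[-0.0057,0.039,0,0,0,0,-1],[-0.0057,0.039,0,0,0,0,-1],[-0.0057,0.039,0,0,0,0,-1]],
])

```text
time_s: 11.42
position: [0.5937, -0.08, 0.166]
tool_rot: [[-0.976, 0.216, -0.001], [0.216, 0.976, -0.001], [0.001, -0.001, -1.0]]
ft_force: [-0.1, -0.4, 0.3]
grip_width: 0.0186
gripper_force: 39.3
```

>>> send_rows([
  [[-0.003,0.02,0,0,0,0,-1],[0,0,0,0,0,0,-1],[0,0,0,0,0,0,-1]],
])

```text
time_s: 11.8
position: [0.6008, -0.0644, 0.167]
tool_rot: [[-0.976, 0.217, 0.001], [0.217, 0.976, -0.002], [-0.001, -0.002, -1.0]]
ft_force: [0.4, -0.4, -0.9]
grip_width: 0.0192
gripper_force: 39.3
```

```bash
python3 - <<'E'
from m import *
s=telemetry.observe(); p=s['position']; print(p,s['tool_rot'].round(3),s['ft_force'],s['gripper_force'])
e=cam('side'); u,v=proj(e,[*p[:2],p[2]-.06]); print(u,v)
print('hole top',proj(e,[.6002,-.0635,.054]))
save(e,'s6.png',(int(u)-45,int(v)-40,int(u)+45,int(v)+50),6.6)
for dz in(.055,.073): print(dz,proj(e,[*p[:2],p[2]-dz]),int(u)-45,int(v)-40)
E
```

```text
[ 0.60083393 -0.06439874  0.1669811 ] [[-0.976  0.217  0.001]
 [ 0.217  0.976 -0.002]
 [-0.001 -0.002 -1.   ]] [ 0.35370574 -0.4068216  -0.93820702] 39.3263553691213
347.40268170951606 214.70950925633713
hole top (np.float64(346.5649105608673), np.float64(232.3356889718155))
0.055 (np.float64(347.44795777400924), np.float64(213.0118609653123)) 302 174
0.073 (np.float64(347.2854018099232), np.float64(219.10235312979694)) 302 174
```

View pics/s6.png

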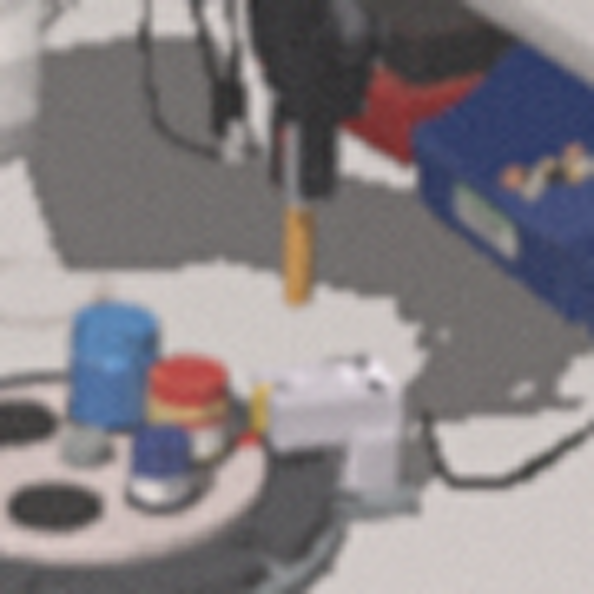

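```bash
python3 - <<'E'
from m import *
e=cam('side');P=cloud(e)
a=np.radians(-12.4);ax=np.array([np.cos(a),np.sin(a)]);C=np.array([.5143,-.0445])
q=P-[*C,0]; U=q[...,0]*ax[0]+q[...,1]*ax[1]; V=-q[...,0]*ax[1]+q[...,1]*ax[0]
m=(P[...,2]>.048)&(P[...,2]<.060)&(U>.066)&(U<.14)&(abs(V)<.03)
print(m.sum(),'U',np.percentile(U[m],[0,2,98,100]),'V',np.percentile(V[m],[0,2,98,100]),P[m][:,2].mean())
# shaft columns, rows 207..217
s=telemetry.observe();p=s['position']
h=cv2.cvtColor(e['image'],cv2.COLOR_RGB2HSV).astype(int)
br=(h[...,0]>8)&(h[...,0]<25)&(h[...,1]>110); br[:200]=0;br[222:]=0;br[:,:335]=0;br[:,360:]=0
vv,uu=np.nonzero(br);print(len(uu),'shaft',uu.mean(),vv.mean(),vv.max())
Q=P[br]; Q=Q[abs(Q[:,0]-.6)<.05]; print('shaft depth',len(Q),np.median(Q,0))
r=e['R'].T@ray(e,uu.mean(),vv.mean()); print('view dir',r/np.linalg.norm(r))
for z in(vv.mean(),):
    # lateral offset of TCP line from shaft ray
    c=-e['R'].T@e['t']; k=(p[1]-c[1])/r[1]; print('shaft at TCP y:',c+k*r,'tcp',p)
# hole: darkest on bracket top near projected
g=e['image'].mean(2)
print(g[228:238,340:354].round(0).astype(int))
E
```

```text
170 U [0.07111333 0.0738281  0.12842158 0.1301357 ] V [-0.01966288 -0.01845745  0.02182516  0.02288249] 0.05327138544801579
43 shaft 346.69767441860466 212.58139534883722 219
shaft depth 43 [ 0.59722612 -0.06676694  0.11402785]
view dir [ 0.44248597  0.79295412 -0.41884357]
shaft at TCP y: [ 0.59832404 -0.06472732  0.11388644] tcp [ 0.60088842 -0.06472732  0.16722602]
[[199 197 197 198 197 199 196 199 198 198 193 182 173 173]
 [198 201 200 200 198 199 201 199 199 197 195 186 189 198]
 [190 196 199 200 197 202 207 208 202 201 200 193 200 215]
 [183 189 195 188 189 193 207 213 210 204 199 201 201 209]
 [177 174 181 172 161 180 195 203 200 201 198 197 201 204]
 [167 160 169 178 180 184 193 197 198 198 200 200 199 196]
 [147 142 160 182 192 194 195 194 196 196 191 187 188 185]
 [128 139 151 169 181 185 184 179 183 180 177 174 175 176]
 [119 137 148 160 168 174 171 171 167 165 170 170 168 168]
 [119 138 147 156 168 167 169 170 169 172 171 171 172 173]]
```

>>> send_rows([
  [[0,0.001,0.01,0,0,0,-1],[0,0,0.01,0,0,0,-1],[0,0,0.01,0,0,0,-1],[0,0,0.003,0,0,0,-1],[0,0,0.003,0,0,0,-1],[0,0,0.003,0,0,0,-1],[0,0,0.002,0,0,0,-1]],
])

```text
time_s: 12.78
position: [0.6015, -0.0628, 0.1263]
tool_rot: [[-0.976, 0.217, 0.001], [0.217, 0.976, -0.002], [-0.002, -0.001, -1.0]]
ft_force: [-1.1, 0.5, -1.5]
grip_width: 0.0188
gripper_force: 39.3
```

>>> send_rows([
  [[0.0008,0,0.002,0,0,0,-1],[0,0,0.002,0,0,0,-1]],
])

```text
time_s: 13.02
position: [0.6007, -0.0626, 0.1223]
tool_rot: [[-0.976, 0.216, 0.002], [0.216, 0.976, -0.002], [-0.002, -0.001, -1.0]]
ft_force: [0.9, 0.3, -0.6]
grip_width: 0.0187
gripper_force: 39.3
```

>>> send_rows([
  [[0,0,0.002,0,0,0,-1],[0,0,0.001,0,0,0,-1]],
])

```text
time_s: 13.28
position: [0.6007, -0.0626, 0.1193]
tool_rot: [[-0.976, 0.216, 0.001], [0.216, 0.976, -0.002], [-0.002, -0.001, -1.0]]
ft_force: [0.4, 0.4, -0.3]
grip_width: 0.0188
gripper_force: 39.4
```

>>> send_rows([
  [[0,0,0.002,0,0,0,-1],[0,0,0.002,0,0,0,-1]],
])

```text
time_s: 13.52
position: [0.6007, -0.0626, 0.1153]
tool_rot: [[-0.976, 0.217, 0.001], [0.217, 0.976, -0.002], [-0.002, -0.001, -1.0]]
ft_force: [1.1, 1.1, 0.1]
grip_width: 0.0183
gripper_force: 39.4
```

>>> send_rows([
  [[0,0,0.002,0,0,0,-1],[0,0,0.002,0,0,0,-1]],
])

```text
time_s: 13.78
position: [0.6008, -0.0626, 0.1113]
tool_rot: [[-0.976, 0.217, 0.001], [0.217, 0.976, -0.002], [-0.002, -0.001, -1.0]]
ft_force: [0.4, 1.3, -0.1]
grip_width: 0.0183
gripper_force: 39.5
```

>>> send_rows([
  [[0,0,0.002,0,0,0,-1],[0,0,0.002,0,0,0,-1]],
])

```text
time_s: 14.02
position: [0.6008, -0.0626, 0.1072]
tool_rot: [[-0.976, 0.217, 0.001], [0.217, 0.976, -0.002], [-0.002, -0.001, -1.0]]
ft_force: [1.9, 2.3, 1.3]
grip_width: 0.0186
gripper_force: 39.5
```

>>> send_rows([
  [[-0.0004,0.0004,0.002,0,0,0,-1],[0,0,0.002,0,0,0,-1]],
])

```text
time_s: 14.28
position: [0.601, -0.0624, 0.1031]
tool_rot: [[-0.976, 0.216, 0.001], [0.216, 0.976, -0.002], [-0.001, -0.002, -1.0]]
ft_force: [0.6, 0.0, -0.9]
grip_width: 0.0187
gripper_force: 39.4
```

>>> send_rows([
  [[0,0,0.002,0,0,0,-1],[0,0,0.002,0,0,0,-1]],
])

```text
time_s: 14.52
position: [0.6011, -0.0624, 0.0991]
tool_rot: [[-0.976, 0.217, 0.001], [0.217, 0.976, -0.002], [-0.001, -0.001, -1.0]]
ft_force: [-0.5, 0.3, -1.4]
grip_width: 0.0188
gripper_force: 39.4
```

>>> send_rows([
  [[0,0,0.001,0,0,0,-1],[0,0,0.001,0,0,0,-1]],
])

```text
time_s: 14.78
position: [0.6012, -0.0624, 0.0973]
tool_rot: [[-0.976, 0.217, 0.001], [0.217, 0.976, -0.002], [-0.002, -0.001, -1.0]]
ft_force: [-0.4, 0.0, -1.0]
grip_width: 0.0185
gripper_force: 39.3
```

Foot is roughly 24 mm above the bench. I'll feel for the ring.

>>> send_rows([
  [[0,0,0.0008,0,0,0,-1],[0,0,0.0008,0,0,0,-1]],
])

```text
time_s: 15.02
position: [0.6015, -0.0624, 0.0963]
tool_rot: [[-0.976, 0.217, 0.002], [0.217, 0.976, -0.002], [-0.003, -0.001, -1.0]]
ft_force: [-0.8, 0.4, 5.6]
grip_width: 0.0188
gripper_force: 40.0
```

>>> send_rows([
  [[0,0,0.0008,0,0,0,-1],[0,0,0,0,0,0,-1]],
])

```text
time_s: 15.28
position: [0.6016, -0.0625, 0.0962]
tool_rot: [[-0.976, 0.216, 0.003], [0.216, 0.976, -0.002], [-0.004, -0.001, -1.0]]
ft_force: [-1.3, 1.2, 7.8]
grip_width: 0.0187
gripper_force: 40.3
```

>>> send_rows([
  [[0,0,-0.0008,0,0,0,-1],[0,0,0,0,0,0,-0.3],[0,0,0,0,0,0,0],[0,0,0,0,0,0,0],[0,0,-0.01,0,0,0,0],[0,0,-0.02,0,0,0,0],[0,0,-0.03,0,0,0,0],[0,0,-0.04,0,0,0,0],[0,0,0,0,0,0,0]],
])

```text
time_s: 16.4
position: [0.6022, -0.0625, 0.1996]
tool_rot: [[-0.976, 0.216, 0.008], [0.216, 0.976, -0.004], [-0.009, -0.002, -1.0]]
ft_force: [0.1, 0.4, -0.1]
grip_width: 0.0426
gripper_force: 0.0
```

```bash
cat > pinh.py <<'E'
from mark import *
def pin(e,f=None):
    "knob centroid row/col in side view -> pin height along hole axis"
    h=cv2.cvtColor(e['image'],cv2.COLOR_RGB2HSV).astype(int); red=((h[...,0]<8)|(h[...,0]>172))&(h[...,1]>130)
    red[:, :330]=0; red[:,365:]=0; red[:200]=0; red[240:]=0
    vv,uu=np.nonzero(red); print('knob',len(uu),uu.mean().round(1),vv.mean().round(1),vv.min(),vv.max(),'expect ring',np.round(proj(e,[.6,-.0633,.085]),1),'home',np.round(proj(e,[.6,-.0633,.073]),1))
    if f: save(e,f,(300,185,390,260),7)
E
python3 - <<'E'
from pinh import *
from plan import *
pin(cam('side'),'s7.png'); s=telemetry.observe(); print(s['position'],s['ft_force'])
# park behind post at mark angle -12.4, then down
psi=77.5; q=pose(-12.4,psi,.008); print(q)
go([(*q,.195,psi,5),(*q,.0765,psi,4)],-1)
E
```

```text
knob 74 339.8 225.7 217 235 expect ring [346.7 222. ] home [346.6 226. ]
[ 0.60141139 -0.06225302  0.19742157] [ 0.22042518  0.39951766 -0.55777544]
[ 0.44953113 -0.05944032]
[0.0298, -0.006, 0.0004, -0.0003, 0.001, 0.0, -1],
[0.0298, -0.006, 0.0004, -0.0003, 0.001, 0.0, -1],
[0.0298, -0.006, 0.0004, -0.0003, 0.001, 0.0, -1],
[0.0298, -0.006, 0.0004, -0.0003, 0.001, 0.0, -1],
[0.0298, -0.006, 0.0005, -0.0003, 0.001, 0.0, -1],

[0.0, 0.0, 0.0296, 0.0, 0.0, 0.0, -1],
[0.0, 0.0, 0.0296, 0.0, 0.0, 0.0, -1],
[0.0, 0.0, 0.0296, 0.0, 0.0, 0.0, -1],
[0.0, 0.0, 0.0296, 0.0, 0.0, 0.0, -1],
```

View pics/s7.png

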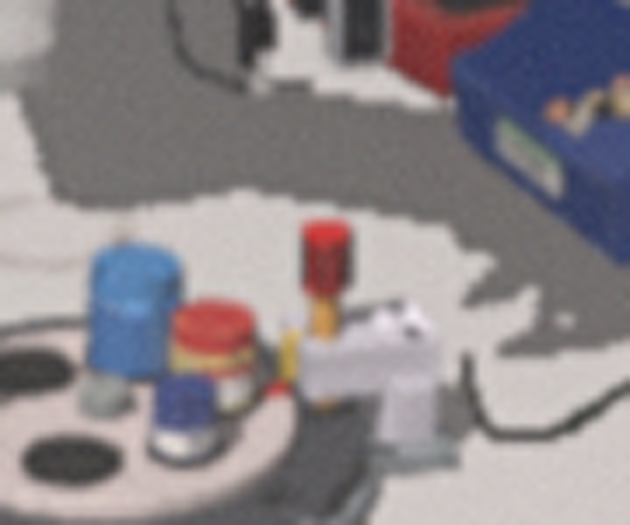

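The pin stands upright in the bracket hole. Its knob centre is at about row 222, the height for resting on the ring. Now to the post.

>>> send_rows([
  [[0.015,-0.003,0,0,0,0,-1],[0.03,-0.006,0,0,0.001,0,-1],[0.03,-0.006,0,0,0.001,0,-1],[0.03,-0.006,0,0,0.001,0,-1],[0.03,-0.006,0,0,0.001,0,-1],[0.015,-0.003,0,0,0.001,0,-1],[0,0,0.03,0,0,0,-1],[0,0,0.03,0,0,0,-1]],
])

```text
time_s: 17.45
position: [0.4482, -0.0592, 0.135]
tool_rot: [[-0.976, 0.217, -0.003], [0.217, 0.976, -0.001], [0.002, -0.001, -1.0]]
ft_force: [0.1, -0.2, -0.1]
grip_width: -0.0004
gripper_force: 0.0
```

```bash
python3 - <<'E'
from plan import *
psi=77.5; q=pose(-12.4,psi,.008)
go([(*q,.135,psi,1),(*q,.0765,psi,3)],-1); print(telemetry.observe()['position'])
E
```

```text
[-0.0014, 0.0, 0.0, -0.0014, -0.0025, -0.0003, -1],

[0.0, 0.0, 0.0195, 0.0, 0.0, 0.0, -1],
[0.0, 0.0, 0.0195, 0.0, 0.0, 0.0, -1],
[0.0, 0.0, 0.0195, 0.0, 0.0, 0.0, -1],

[ 0.44815347 -0.05918299  0.1350333 ]
```

>>> send_rows([
  [[-0.0014,0,0,-0.001,-0.002,0,-1],[0,0,0.0195,0,0,0,-1],[0,0,0.0195,0,0,0,-1],[0,0,0.0195,0,0,0,-1],[0,0.003,0,0,0,0,-1],[0,0.003,0,0,0,0,-1],[0,0,0,0,0,0,-1]],
])

```text
time_s: 18.32
position: [0.451, -0.0534, 0.0782]
tool_rot: [[-0.976, 0.216, 0.0], [0.216, 0.976, -0.001], [-0.0, -0.001, -1.0]]
ft_force: [-0.0, 0.3, -0.1]
grip_width: -0.0001
gripper_force: 0.0
```

>>> send_rows([
  [[0,0.001,0,0,0,0,-1],[0,0.001,0,0,0,0,-1],[0,0,0,0,0,0,-1]],
])

```text
time_s: 18.7
position: [0.4509, -0.0515, 0.0774]
tool_rot: [[-0.976, 0.216, -0.001], [0.216, 0.976, -0.0], [0.001, -0.0, -1.0]]
ft_force: [-0.0, -0.2, 0.1]
grip_width: 0.0001
gripper_force: 0.0
```

>>> send_rows([
  [[0,0.0005,0,0,0,0,-1],[0,0.0005,0,0,0,0,-1],[0,0.0005,0,0,0,0,-1],[0,0.0005,0,0,0,0,-1]],
])

```text
time_s: 19.2
position: [0.4513, -0.0496, 0.0773]
tool_rot: [[-0.976, 0.216, -0.002], [0.216, 0.976, -0.0], [0.001, -0.001, -1.0]]
ft_force: [-1.1, -3.0, 0.5]
grip_width: -0.0002
gripper_force: 1.1
```

```bash
python3 - <<'E'
from pinh import *
tray(cam('top')); pin(cam('side')); s=telemetry.observe(); print(s['position'],s['ft_force'],s['gripper_force'])
from plan import *
spin(-1,2,-1)
E
```

```text
mark n 16 -10.1
jar n 111 0.04569334024134889 -12.7
knob 87 339.9 225.7 216 235 expect ring [346.7 222. ] home [346.6 226. ]
[ 0.45133083 -0.04962995  0.07727149] [ 0.19281059 -0.04479172  0.41057629] 0.5255657248198986
[0.0002, 0.0005, -0.0, -0.0005, -0.0014, 0.0087, -1],

[0.0002, 0.0005, 0.0, 0.0, 0.0, 0.0087, -1],
```

>>> send_rows([
  [[0.0002,0.0005,0,0,0,0.0087,-1],[0.0002,0.0005,0,0,0,0.0087,-1],[0.0002,0.0005,0,0,0,0.0087,-1],[0.0002,0.0005,0,0,0,0.0087,-1]],
])

```text
time_s: 19.8
position: [0.4511, -0.0475, 0.0773]
tool_rot: [[-0.968, 0.251, -0.001], [0.251, 0.968, -0.0], [0.001, -0.0, -1.0]]
ft_force: [-0.4, -2.4, -1.9]
grip_width: -0.0002
gripper_force: 1.2
```

>>> send_rows([
  [[0.0002,0.0005,0,0,0,0.0087,-1],[0.0002,0.0005,0,0,0,0.0087,-1],[0.0002,0.0005,0,0,0,0.0087,-1]],
])

```text
time_s: 20.18
position: [0.451, -0.0459, 0.0773]
tool_rot: [[-0.961, 0.276, -0.001], [0.276, 0.961, -0.0], [0.001, -0.0, -1.0]]
ft_force: [0.7, -2.0, -0.4]
grip_width: 0.0
gripper_force: 1.1
```

```bash
python3 - <<'E'
from pinh import *
tray(cam('top')); pin(cam('side'));
E
```

```text
mark n 17 -12.7
jar n 122 0.04470861647411816 -15.4
knob 92 339.8 225.5 216 235 expect ring [346.7 222. ] home [346.6 226. ]
```

>>> send_rows([
  [[0.0002,0.0005,0,0,0,0.0087,-1],[0.0002,0.0005,0,0,0,0.0087,-1]],
])

```text
time_s: 20.52
position: [0.4508, -0.0448, 0.0773]
tool_rot: [[-0.956, 0.293, -0.001], [0.293, 0.956, -0.0], [0.001, -0.0, -1.0]]
ft_force: [1.3, -2.1, -0.2]
grip_width: 0.0001
gripper_force: 1.0
```

>>> send_rows([
  [[0.0002,0.0005,0,0,0,0.0087,-1],[0.0002,0.0005,0,0,0,0.0087,-1]],
])

```text
time_s: 20.78
position: [0.4507, -0.0437, 0.0773]
tool_rot: [[-0.951, 0.309, -0.001], [0.309, 0.951, -0.0], [0.001, -0.0, -1.0]]
ft_force: [1.5, -2.0, 0.1]
grip_width: 0.0003
gripper_force: 1.0
```

```bash
python3 - <<'E'
from pinh import *
tray(cam('top')); pin(cam('side'));
E
```

```text
mark n 18 -15.4
jar n 125 0.04467489800080203 -17.9
knob 93 339.7 225.5 216 235 expect ring [346.7 222. ] home [346.6 226. ]
```

>>> send_rows([
  [[0.0002,0.0005,0,0,0,0.0087,-1],[0,0.0003,0,0,0,0.005,-1]],
])

```text
time_s: 21.12
position: [0.4506, -0.0428, 0.0773]
tool_rot: [[-0.947, 0.322, -0.002], [0.322, 0.947, 0.0], [0.002, -0.0, -1.0]]
ft_force: [-0.9, -1.2, 1.0]
grip_width: 0.0001
gripper_force: 1.0
```

>>> send_rows([
  [[0.0001,0.0004,0,0,0,0.007,-1],[0.0001,0.0004,0,0,0,0.007,-1]],
])

```text
time_s: 21.38
position: [0.4506, -0.042, 0.0773]
tool_rot: [[-0.942, 0.335, -0.002], [0.335, 0.942, -0.0], [0.002, -0.001, -1.0]]
ft_force: [0.3, -1.6, 0.1]
grip_width: 0.0001
gripper_force: 1.4
```

```bash
python3 - <<'E'
from pinh import *
tray(cam('top')); pin(cam('side'));
E
```

```text
mark n 16 -16.5
jar n 124 0.04401384625866263 -18.2
knob 92 339.8 228.4 221 236 expect ring [346.7 222. ] home [346.6 226. ]
```

The pin dropped: the knob's top row went from 216 to 221. One gentle feel to confirm the stop.

>>> send_rows([
  [[0.0001,0.0003,0,0,0,0.005,-1],[0.0001,0.0003,0,0,0,0.005,-1]],
])

```text
time_s: 21.72
position: [0.4507, -0.0414, 0.0773]
tool_rot: [[-0.939, 0.345, -0.002], [0.345, 0.939, 0.0], [0.002, -0.001, -1.0]]
ft_force: [-1.3, -2.5, 1.2]
grip_width: 0.0
gripper_force: 1.4
```

>>> send_rows([
  [[0.0001,0.0003,0,0,0,0.005,-1],[0.0001,0.0003,0,0,0,0.005,-1]],
])

```text
time_s: 21.98
position: [0.4507, -0.0407, 0.0772]
tool_rot: [[-0.935, 0.354, -0.002], [0.354, 0.935, 0.0], [0.002, -0.001, -1.0]]
ft_force: [-1.0, -2.5, 1.3]
grip_width: 0.0
gripper_force: 1.4
```

>>> send_rows([
  [[0.0001,0.0003,0,0,0,0.005,-1],[0.0001,0.0002,0,0,0,0.003,-1]],
])

```text
time_s: 22.22
position: [0.4507, -0.0402, 0.0773]
tool_rot: [[-0.932, 0.361, -0.002], [0.361, 0.932, -0.0], [0.002, -0.001, -1.0]]
ft_force: [-2.1, -3.2, 1.6]
grip_width: -0.0
gripper_force: 1.7
```

```bash
python3 - <<'E'
from pinh import *
tray(cam('top')); pin(cam('side')); s=telemetry.observe(); print(s['ft_force'],s['position'])
E
```

```text
mark n 17 -17.6
jar n 131 0.04398766724906108 -20.6
knob 94 339.7 228.6 221 236 expect ring [346.7 222. ] home [346.6 226. ]
[-1.7534143  -2.39081111  1.52657143] [ 0.4507435  -0.040236    0.07726338]
```

>>> send_rows([
  [[0.0001,0.0003,0,0,0,0.004,-1],[0,0,0,0,0,0,-1]],
])

```text
time_s: 22.58
position: [0.4508, -0.0399, 0.0773]
tool_rot: [[-0.931, 0.365, -0.002], [0.365, 0.931, 0.0], [0.001, -0.001, -1.0]]
ft_force: [-2.4, -3.1, 1.3]
grip_width: -0.0001
gripper_force: 1.7
```

>>> send_rows([
  [[0.0001,0.0003,0,0,0,0.004,-1],[0,0,0,0,0,0,-1]],
])

```text
time_s: 22.82
position: [0.4508, -0.0396, 0.0773]
tool_rot: [[-0.93, 0.369, -0.002], [0.369, 0.93, 0.0], [0.001, -0.001, -1.0]]
ft_force: [-2.1, -2.4, 1.0]
grip_width: -0.0
gripper_force: 1.7
```

>>> send_rows([
  [[0.0001,0.0004,0,0,0,0.006,-1],[0,0,0,0,0,0,-1]],
])

```text
time_s: 23.08
position: [0.4508, -0.0391, 0.0773]
tool_rot: [[-0.927, 0.374, -0.002], [0.374, 0.927, 0.0], [0.001, -0.0, -1.0]]
ft_force: [-3.2, -2.4, 1.2]
grip_width: -0.0003
gripper_force: 1.6
```

>>> send_rows([
  [[0.0001,0.0004,0,0,0,0.006,-1],[0,0,0,0,0,0,-1]],
])

```text
time_s: 23.32
position: [0.4509, -0.0389, 0.0773]
tool_rot: [[-0.925, 0.38, -0.002], [0.38, 0.925, -0.0], [0.001, -0.001, -1.0]]
ft_force: [-3.1, -3.4, 2.4]
grip_width: 0.0001
gripper_force: 2.3
```

>>> send_rows([
  [[0.0001,0.0004,0,0,0,0.006,-1],[0,0,0,0,0,0,-1]],
])

```text
time_s: 23.58
position: [0.4509, -0.0386, 0.0773]
tool_rot: [[-0.923, 0.385, -0.002], [0.385, 0.923, -0.0], [0.002, -0.001, -1.0]]
ft_force: [-3.8, -4.5, 2.0]
grip_width: -0.0002
gripper_force: 3.1
```

```bash
python3 - <<'E'
from pinh import *
tray(cam('top')); pin(cam('side')); s=telemetry.observe(); print(s['ft_force'],s['position'])
E
```

```text
mark n 16 -19.0
jar n 130 0.043978902382200515 -21.9
knob 93 339.5 228.3 220 236 expect ring [346.7 222. ] home [346.6 226. ]
[-3.81258355 -4.83237864  1.60331825] [ 0.45085422 -0.03857614  0.07726683]
```

The stop is felt at about 6 N. Backing off, then I'll check the pin height by depth.

>>> send_rows([
  [[0,-0.004,0,0,0,0,-1],[0,-0.01,0,0,0,0,-1],[0,0,-0.03,0,0,0,-1],[0,0,-0.04,0,0,0,-1],[0,0,-0.05,0,0,0,-1],[0,-0.04,0,0,0,0,-1],[0,-0.05,0,0,0,0,-1],[0,-0.05,0,0,0,0,-1],[0,-0.05,0,0,0,0,-1],[0,-0.05,0,0,0,0,-1],[0,0,0,0,0,0,-1]],
])

```text
time_s: 25.05
position: [0.3521, -0.2756, 0.1973]
tool_rot: [[-0.921, 0.39, -0.001], [0.39, 0.921, -0.0], [0.001, -0.001, -1.0]]
ft_force: [-0.7, 0.2, 0.1]
grip_width: -0.0002
gripper_force: 0.0
```

```bash
python3 - <<'E'
from pinh import *
d=cam('top'); e=cam('side'); tray(d); pin(e)
for c,n in((d,'top'),(e,'side')):
    P=cloud(c); h=cv2.cvtColor(c['image'],cv2.COLOR_RGB2HSV).astype(int); red=((h[...,0]<8)|(h[...,0]>172))&(h[...,1]>120)
    m=red&(np.hypot(P[...,0]-.6,P[...,1]+.0633)<.025); q=P[m]; print(n,m.sum(),q.mean(0).round(4),'z pct',np.percentile(q[:,2],[5,50,90,100]).round(4))
print(telemetry.observe()['position'])
E
```

```text
mark n 13 -20.4
jar n 123 0.043518888221765424 -22.2
knob 12 341.9 226.8 222 235 expect ring [346.7 222. ] home [346.6 226. ]
top 47 [ 0.5975 -0.0594  0.0773] z pct [0.0271 0.084  0.0899 0.092 ]
side 13 [ 0.5964 -0.0625  0.0804] z pct [0.0632 0.0833 0.087  0.0883]
[ 0.35295609 -0.27278984  0.19725796]
```

```bash
python3 -c "
from rig import env
print(env.close_job())"
```

```text
the job is handed in; nothing more can be done
None
```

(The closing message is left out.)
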